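# Release the locked drawer with the dowel

### The job

The little handle-less drawer box on the worktop is locked by a hidden spring catch. Take the plain straight dowel (not the little rolling pin) out of its stand, push it straight down through the round hole in the top of the box until the catch lets go and the drawer springs open, then put the dowel into the stoneware pot and let go of it, leaving the pot upright and the drawer open.

Things in the scene. Friction and masses are not known exactly. Their poses are not given: they have to be found in the camera images.
- dowel: plain straight stick of light wood, 12 mm thick, 140 mm long, 30 g, upright in one of two bores (16 wide, 30 deep, 80 mm apart) of a fixed brown stand 140x56x40 mm; its top is 150 mm above the worktop. In the other bore: a rolling pin as tall, barrel 38 mm thick, not wanted; which is in front varies. Origin: centre of the lower end; z up along the stick. Grip it about 25 mm below its top
- release_hole (a point): centre of the mouth of the round hole, 30 mm wide with a 5 mm bevel, in the top (10 mm thick) of the fixed wooden drawer box, 90 mm above the worktop; z up, x to the box's back. The catch's pad, wider than the hole, lies 30 mm below the mouth; it needs 2.6 N to start, 6 N at its stop 16 mm further down, and lets go after 7 to 9 mm: push the dowel's end 42 to 46 mm below the mouth
- drawer (a joint): travel in m of the white-fronted drawer out of its box (150 deep, 160 wide, 90 mm high; front faces the robot; its middle lies 25 mm in front of the hole): 0 shut and locked, 0.050 fully open. A spring drives it fully open within about half a second once the catch lets go, and holds it there
- pot: plain grey stoneware pot without handle, loose, 0.32 kg, 70 mm across, 81 mm high, opening about 56 mm wide, inner floor 5 mm above its underside. Origin: centre of its underside; z up. A dowel let go in it just leans on the rim
Mind the look-alikes: they are no part of the job. What is shaped like the pot but blue is not meant.

How it is judged:
By the outcome, as a careful person would: the job done as asked, in the order asked, and still so for the second after the job is handed in, with the robot touching nothing.
It also fails if it takes over 45 s, if anything falls off the work surface, if the arm or the gripper's body presses on something with over 40 N, if the wrist force passes 120 N, or if a joint passes its speed limit or range.

### The arm

A 7-joint arm with a two-finger parallel gripper is mounted at the origin on a cart in front of the work surface, level with it; the furniture and walls round the work are solid. World frame = base frame: x ahead of the robot, y to its left, z up, the work surface at z = 0. Lengths are in m, angles in rad, forces in N, time in s.
With the tool pointing down it reaches from about 0.35 to 0.9 m from the base axis. Payload 8.1 kg.
Tool frame: the origin (TCP) lies midway between the tips of the shut fingers; the grasp point (between the pads) lies 19 mm behind it; z points along the fingers, y is the line along which they close (so a half turn about z gives the same grasp; the last joint's range is limited). The gripper opens to 92 mm and grips with 3 to 60 N. Pads are 19 mm wide; open, the fingers measure 130 mm over their backs; the gripper's body (75 mm by 190 mm) begins 47 mm behind the grasp point.
Start: joints at [-1.378, 0.434, 0.025, 1.573, -0.012, 1.134, -0.075], TCP at [0.182, 0.598, 0.227] pointing down, gripper open.
Joint ranges: [-2.62, 2.62], [-0.44, 2.09], [-1.27, 1.32], [0.08, 2.57], [-1.32, 4.46], [0.12, 2], [-2.74, 2.74]. Speed limits (rad/s): [2.22, 2.22, 3.01, 3.01, 3.14, 3.14, 3.14].

### API

Orientations are given as a rotation vector (axis times angle).
In Python, from cell import arm gives the robot as it stands.
- The arm moves only by the tool arm_command, never from a script. Its arguments are lists of equal length, an entry for each row: "dp": the shift along the tool's x, y, z in units of 25 mm (1.0 is 25 mm), a list of three; "angular": the turn, a rotation vector about the tool's x, y, z in units of 0.15 rad (1.0 is 0.15 rad), a list of three; "claw": the opening, from 0 (shut) to 1 (fully open). In form: {"dp": [[x, y, z], ...], "angular": [[rx, ry, rz], ...], "claw": [claw, ...]}. A call has 1 to 10 rows; each row shifts and turns the commanded pose from where the row before left it, along the tool's axes as they then stand; what a row does not reach is not made up. A row lasts 1/10 s, in which the tool goes at most 50 mm and 8.59 degrees, less where a joint would pass 70% of its speed; a pose out of reach is approached as far as the arm can. A call with a number of a shift or a turn outside -1 to 1 is refused whole. A call with a gripper value outside its range is refused whole. The fingers move at their own pace and stop on an object; "force" is the grip in N (left out, the last holds). Time passes only in rows, so rows that do not move let the fingers close. It gives the time, the measured TCP pose, the force, the opening and the grip force at its end, in the units of the state.
- arm.observe(): the state, without advancing time (a new reading comes with each control period).
- arm.get_image(name): name is "scene" or "top"; returns a dict with "frame" (480x640x3 uint8, red, green, blue), "z_map" (480x640 float32, m along the optical axis (not along the pixel's ray), 0 where there is no reading), "K" (3x3 intrinsics, pixels), "R" (3x3) and "t" (3): a world point X has camera coordinates R X + t. Camera axes: x right, y down, z forward; pixel columns grow to the right and rows downward; lengths in m; the calibration is good to about 2 mm. A picture is of the moment at which its call begins.
- arm.sign_off(): hands the job in; it is judged then, once.
The state is a dict: "clock": time; "joints": joint angles; "dq": joint speeds; "joint_efforts": joint torques, N m; "position": TCP position; "ee_rot": TCP orientation; "force": force on the tool from outside, world axes, zero at the start; "ft_torque": the same for the moment, N m; "width": opening from 0.0 (shut) to 1.0 (fully open); "gripper_force": force on a finger pad.
Only numpy, scipy, OpenCV 4.12 (cv2) and the standard library are available. Lean on these libraries where they do the work, as an engineer would, in place of code of your own. Each camera call takes 0.05 s, during which the arm holds its last target. There are 200 camera calls.

## Working session

There is one attempt and no reset: what is moved stays moved. The work goes in short steps, Python scripts to look and compute and a tool call to move; the robot and the scene stay as the last step left them, time stands still between calls to the robot, and variables do not carry over. Pictures are saved under pics/ and viewed, at most 10 in all, crops included, and the job is handed in when it is done.

Besides the shell and the picture viewer there is one more tool, called after "Request:" as name(argument=value, ...), one argument or row to a line, values as JSON. arm_command: Moves the arm, as the interface text tells. Its arguments: {"type":"object","properties":{"dp":{"type":"array","items":{"type":"array","items":{"type":"number"}}},"angular":{"type":"array","items":{"type":"array","items":{"type":"number"}}},"claw":{"type":"array","items":{"type":"number"}},"force":{"type":"number"}},"required":["dp","angular","claw"]}

```bash
mkdir -p pics; ls; cat > h.py <<'E'
import numpy as np,cv2
from cell import arm
def grab(n,name=None):
    d=arm.get_image(n)
    if name: cv2.imwrite('pics/'+name,d['frame'][:,:,::-1])
    np.savez('pics/'+n+'.npz',**d)
    return d
def cloud(d):
    z=d['z_map'];v,u=np.mgrid[:480,:640];K=d['K']
    P=np.stack([(u-K[0,2])/K[0,0]*z,(v-K[1,2])/K[1,1]*z,z],-1)
    return (P-d['t'])@d['R']
def onplane(d,u,v,h):
    K=d['K'];r=d['R'].T@np.array([(u-K[0,2])/K[0,0],(v-K[1,2])/K[1,1],1]);c=-d['R'].T@d['t']
    return c+r*(h-c[2])/r[2]
E
python3 - <<'E'
from h import *
for n in('scene','top'):
    d=grab(n,n+'1.png');print(n,-d['R'].T@d['t'],d['R'][2],d['K'][0,0])
s=arm.observe();print(s)
E
```

```text
pics
scene [-0.45955175  0.60584477  0.67574886] [ 0.70272052 -0.53374273 -0.47042807] 537.572656343931
top [ 0.27194651 -0.05857151  1.22864744] [ 0.12487737 -0.01243343 -0.99209428] 541.4965671981479
{'clock': 0.1, 'joints': array([-1.37760439,  0.43513846,  0.02497704,  1.57398856, -0.01162411,
        1.13397781, -0.07510559]), 'dq': array([-1.03768902e-03, -2.27106346e-03, -1.44225349e-03, -2.56345992e-03,
        1.23369735e-03,  1.59690401e-03, -9.19020275e-05]), 'joint_efforts': array([ 2.83901260e-03, -6.69132042e+01,  9.87757668e-01, -3.15147686e+01,
       -6.06033253e-02,  3.74598848e-02,  9.32075750e-05]), 'position': array([0.18210065, 0.59742084, 0.22603948]), 'ee_rot': array([-4.63059403e-01, -3.10717929e+00,  2.14171240e-03]), 'force': array([-0.09894138, -0.2671843 , -0.15521523]), 'ft_torque': array([-0.01956757,  0.04672575,  0.01618884]), 'gripper_force': 0.0, 'width': 0.9999518752177282}
```

View pics/scene1.png

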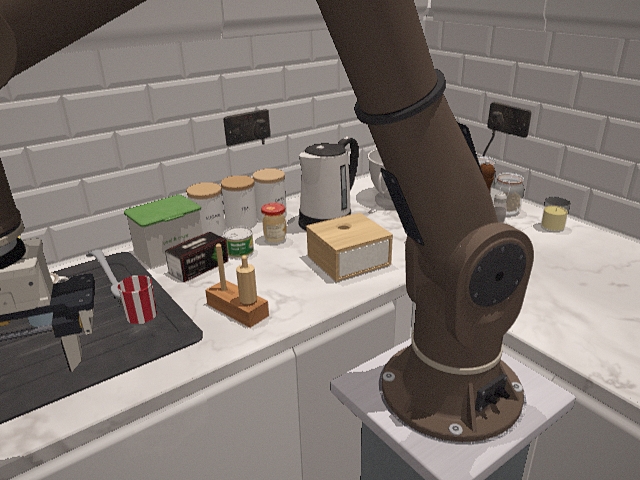

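View pics/top1.png

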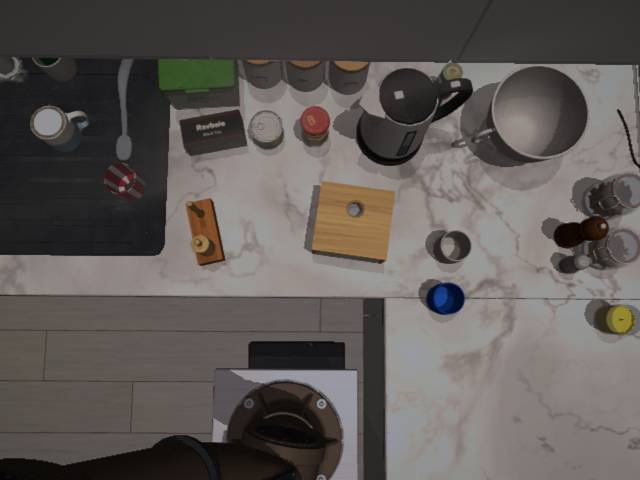

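The scene view shows the dowel at (220,267) and the rolling pin at (247,280). In the top view, the candidates are:
- **Sticks:** the thin one at (192,206) is the dowel. The one at (201,245), with a barrel, is the pin.
- **Pots:** (452,246) is grey, so it's the wanted one. (446,298) is blue, so it isn't. The mug at (50,125) and the striped cup at (125,180) aren't wanted either.
- **Hole:** (354,209).

Next I'll measure these and check a close crop.

```bash
python3 - <<'E'
from h import *
d=dict(np.load('pics/top.npz'));C=cloud(d);f=d['frame']
s=dict(np.load('pics/scene.npz'));Cs=cloud(s)
def st(n,m,c): 
    P=c[m];print(n,len(P),P.mean(0).round(4),P.min(0).round(4),P.max(0).round(4))
V,U=np.mgrid[:480,:640]
def box(u0,u1,v0,v1):return (U>=u0)&(U<u1)&(V>=v0)&(V<v1)
st('dowel top>.143',box(180,215,195,225)&(C[...,2]>.143),C)
st('dowel body>.05',box(180,215,195,225)&(C[...,2]>.05),C)
m=box(180,230,195,270)&(abs(C[...,2]-.04)<.006);st('stand',m,C)
print(cv2.minAreaRect(C[m][:,:2].astype(np.float32)*1000))
m=box(300,405,175,270)&(abs(C[...,2]-.09)<.006);st('box',m,C)
print(cv2.minAreaRect(C[m][:,:2].astype(np.float32)*1000))
m=box(335,375,195,225)&(C[...,2]<.08);st('hole',m,C);print('zhole',np.median(C[m][:,2]))
us,vs=U[m],V[m];print('hole px',us.min(),us.max(),vs.min(),vs.max())
m=box(425,480,225,270)&(abs(C[...,2]-.081)<.006);st('potrim',m,C)
print(cv2.minEnclosingCircle(C[m][:,:2].astype(np.float32)*1000))
# scene dowel
m=(np.abs(Cs[...,2]-.1)<.045)&box(212,230,240,292);st('scene dowel',m,Cs)
for z in(.06,.08,.1,.12,.14):
    k=m&(abs(Cs[...,2]-z)<.008);P=Cs[k];print(z,len(P),P.mean(0).round(4) if len(P) else '')
a=cv2.resize(f[180:280,150:250],(500,500),interpolation=2);b=cv2.resize(s['frame'][220:330,190:300],(500,500),interpolation=2)
c=cv2.resize(f[180:320,300:480],None,fx=3,fy=3)
cv2.imwrite('pics/crop.png',cv2.resize(np.hstack([a,b]),(800,400))[:,:,::-1])
E
```

```text
dowel top>.143 32 [0.4708 0.1695 0.2506] [ 0.2719 -0.0586  0.1446] [0.4969 0.1997 1.2286]
dowel body>.05 103 [0.4836 0.184  0.1459] [ 0.2719 -0.0586  0.0544] [0.4969 0.1997 1.2286]
stand 1129 [0.4583 0.1824 0.0396] [0.3806 0.1412 0.034 ] [0.526  0.2281 0.046 ]
((453.2833557128906, 184.47940063476562), (141.09140014648438, 56.58651351928711), 13.243324279785156)
box 5013 [ 0.47   -0.1435  0.09  ] [ 0.3874 -0.232   0.084 ] [ 0.5559 -0.0564  0.0959]
((471.70196533203125, -143.99461364746094), (160.33253479003906, 151.06068420410156), 82.37506103515625)
hole 144 [ 0.5011 -0.149   0.0583] [ 0.486  -0.1637  0.014 ] [ 0.5236 -0.1344  0.08  ]
zhole 0.059615222489047846
hole px 348 361 203 215
potrim 175 [ 0.4202 -0.3641  0.0796] [ 0.3861 -0.3986  0.0751] [ 0.4529 -0.3297  0.0858]
((420.28271484375, -364.0032653808594), 34.57826614379883)
scene dowel 284 [0.5354 0.1736 0.0912] [0.4817 0.0993 0.0551] [0.6771 0.1997 0.1449]
0.06 98 [0.6141 0.1396 0.0626]
0.08 38 [0.4874 0.1942 0.08  ]
0.1 37 [0.4876 0.1941 0.0996]
0.12 39 [0.4875 0.194  0.1201]
0.14 33 [0.4875 0.1944 0.1393]
```

View pics/crop.png

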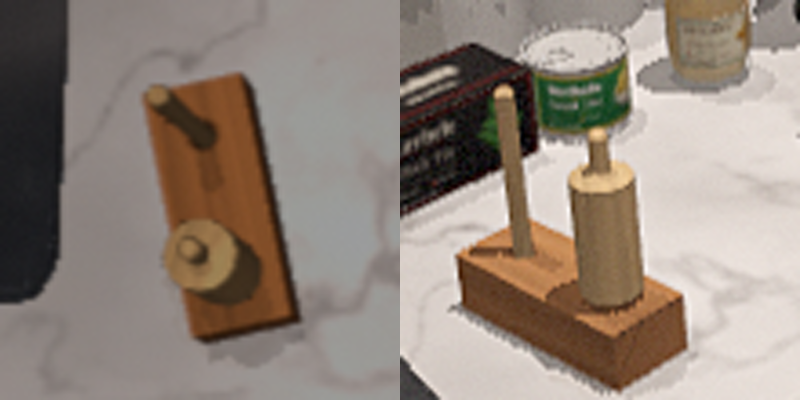

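The crop confirms it: the thin plain stick in the far bore is the dowel, and the pin is the one nearer the robot. Now the plan: check the hole by ray, check the heights of the neighbours, and work out the first move.

```bash
cat >> h.py <<'E'
from scipy.spatial.transform import Rotation as Ro
def plan(tgt,ydeg=None):
    "print shift (units, current tool axes) and turn (units) to reach TCP tgt with tool y at ydeg, pointing down"
    s=arm.observe();R=Ro.from_rotvec(s['ee_rot']);M=R.as_matrix()
    print('t',round(s['clock'],2),'pos',s['position'].round(4),'y deg',np.degrees(np.arctan2(M[1,1],M[0,1])).round(1),'tilt',M[:2,2].round(4),'F',s['force'].round(1),'w',round(s['width']*92,1),'J',s['joints'].round(2))
    print('dp',(M.T@(np.array(tgt)-s['position'])/.025).round(2))
    if ydeg is not None:
        a=np.radians(ydeg);y=np.array([np.cos(a),np.sin(a),0]);z=np.array([0,0,-1.]);T=np.stack([np.cross(y,z),y,z],1)
        print('turn',((R.inv()*Ro.from_matrix(T)).as_rotvec()/.15).round(2),'dp after turn',(T.T@(np.array(tgt)-s['position'])/.025).round(2))
E
python3 - <<'E'
from h import *
d=dict(np.load('pics/top.npz'));C=cloud(d)
print('hole',onplane(d,354.5,209,.09),'dowel top',onplane(d,192.5,206,.15))
g=cv2.cvtColor(d['frame'],cv2.COLOR_RGB2HSV)
sub=g[198:221,340:370];m=(sub[...,1]<80).astype(np.uint8);c=max(cv2.findContours(m,0,1)[0],key=cv2.contourArea);(u,v),r=cv2.minEnclosingCircle(c);print('hole px',u+340,v+198,r,onplane(d,u+340,v+198,.085))
ok=d['z_map']>0
for n,(u0,u1,v0,v1) in dict(kettle=(355,475,65,165),greenbox=(155,240,55,105),tea=(178,248,108,155),cans=(250,330,105,150)).items():
    P=C[v0:v1,u0:u1][ok[v0:v1,u0:u1]];P=P[(P[:,2]>.05)];print(n,P.min(0).round(3),np.percentile(P,99,axis=0).round(3))
plan([.4918,.1925,.2],103)
E
```

```text
hole [ 0.49478929 -0.14666989  0.09      ] dowel top [0.48620628 0.18551082 0.15      ]
hole px 354.5 209.0 6.800835609436035 [ 0.49576783 -0.14705675  0.085     ]
kettle [ 0.621 -0.413  0.05 ] [ 0.808 -0.151  0.234]
greenbox [0.593 0.036 0.05 ] [0.809 0.273 0.58 ]
tea [0.633 0.098 0.05 ] [0.719 0.236 0.072]
cans [ 0.651 -0.091  0.05 ] [0.724 0.083 0.103]
t 0.1 pos [0.1821 0.5974 0.226 ] y deg 73.0 tilt [-0.0003 -0.0013] F [-0.1 -0.3 -0.2] w 92.0 J [-1.38  0.44  0.02  1.57 -0.01  1.13 -0.08]
dp [-16.57 -11.88   1.06]
turn [-0.01 -0.   -3.49] dp after turn [ -8.43 -18.57   1.04]
```

Request:
arm_command(
  dp=[
    [-0.83, -0.6, 0],
    [-0.83, -0.6, 0],
    [-0.83, -0.6, 0],
    [-0.83, -0.6, 0],
    [-0.83, -0.6, 0],
    [-0.83, -0.6, 0],
    [-0.83, -0.6, 0],
    [-0.83, -0.6, 0],
    [-0.83, -0.6, 0],
    [-0.83, -0.6, 0],
  ],
  angular=[
    [0, 0, 0],
    [0, 0, 0],
    [0, 0, 0],
    [0, 0, 0],
    [0, 0, 0],
    [0, 0, 0],
    [0, 0, 0],
    [0, 0, 0],
    [0, 0, 0],
    [0, 0, 0],
  ],
  claw=[1, 1, 1, 1, 1, 1, 1, 1, 1, 1],
  force=20,
)

```text
clock: 1.1
position: [0.3374, 0.3927, 0.2265]
ee_rot: [-0.463, -3.107, 0.001]
force: [0.6, -0.5, 0.1]
width: 0.999
gripper_force: 0.0
```

Request:
arm_command(
  dp=[
    [-0.83, -0.6, 0],
    [-0.83, -0.6, 0],
    [-0.83, -0.6, 0],
    [-0.83, -0.6, 0],
    [-0.83, -0.6, 0],
    [-0.83, -0.6, 0],
    [0, 0, 0],
    [0, 0, 0],
    [0, 0, 0],
    [0, 0, 0],
  ],
  angular=[
    [0, 0, 0],
    [0, 0, 0],
    [0, 0, 0],
    [0, 0, 0],
    [0, 0, 0],
    [0, 0, 0],
    [0, 0, -0.87],
    [0, 0, -0.87],
    [0, 0, -0.87],
    [0, 0, -0.87],
  ],
  claw=[1, 1, 1, 1, 1, 1, 1, 1, 1, 1],
)

```text
clock: 2.1
position: [0.4296, 0.2712, 0.2264]
ee_rot: [0.363, -3.12, 0.001]
force: [-0.1, -0.7, 0.2]
width: 0.999
gripper_force: 0.0
```

```bash
python3 - <<'E'
from h import *
plan([.4918,.1925,.2],103)
E
```

```text
t 2.1 pos [0.4296 0.2712 0.2264] y deg 103.3 tilt [-0.0006 -0.0004] F [-0.1 -0.7  0.2] w 91.9 J [-0.74  0.24  0.09  1.86 -0.03  1.04  1.16]
dp [-1.7  -3.64  1.06]
turn [-0.   -0.    0.03] dp after turn [-1.72 -3.63  1.06]
```

Request:
arm_command(
  dp=[
    [-0.43, -0.91, 0],
    [-0.43, -0.91, 0],
    [-0.43, -0.91, 0],
    [-0.43, -0.91, 0],
    [0, 0, 0],
    [0, 0, 0.96],
    [0, 0, 0.96],
    [0, 0, 0.96],
    [0, 0, 0.96],
    [0, 0, 0.96],
  ],
  angular=[
    [0, 0, 0],
    [0, 0, 0],
    [0, 0, 0],
    [0, 0, 0],
    [0, 0, 0],
    [0, 0, 0],
    [0, 0, 0],
    [0, 0, 0],
    [0, 0, 0],
    [0, 0, 0],
  ],
  claw=[1, 1, 1, 1, 1, 1, 1, 1, 1, 1],
)

```text
clock: 3.1
position: [0.4915, 0.193, 0.1057]
ee_rot: [0.355, -3.121, -0.0]
force: [0.1, 0.9, -0.1]
width: 1.003
gripper_force: 0.0
```

```bash
python3 - <<'E'
from h import *
plan([.4918,.1925,.106],103)
d=grab('scene')
cv2.imwrite('pics/c2.png',cv2.resize(d['frame'][180:340,140:340],None,fx=3,fy=3)[:,:,::-1])
E
```

```text
t 3.1 pos [0.4915 0.193  0.1057] y deg 103.0 tilt [-0.0005  0.0002] F [ 0.1  0.9 -0.1] w 92.3 J [-0.57  0.42  0.12  1.96 -0.07  0.77  1.39]
dp [-0.01 -0.02 -0.01]
turn [ 0. -0. -0.] dp after turn [-0.01 -0.02 -0.01]
```

View pics/c2.png

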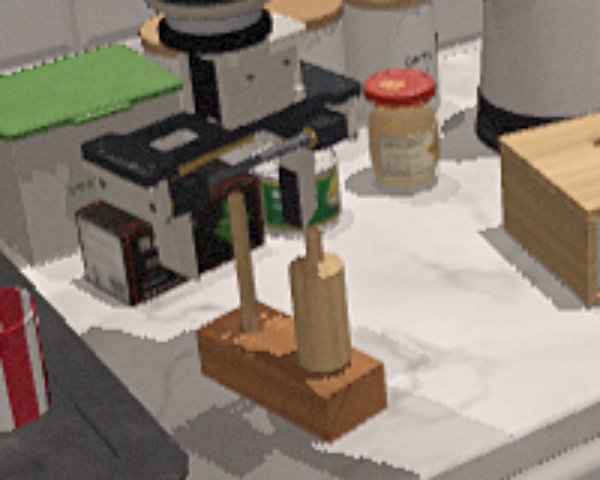

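The dowel (crop pixel 238,210) stands between the open fingers and the pin is clear of them, so I'll close and lift.

Request:
arm_command(
  dp=[
    [0, 0, 0],
    [0, 0, 0],
    [0, 0, 0],
    [0, 0, 0],
    [0, 0, 0],
    [0, 0, 0],
    [0, 0, 0],
    [0, 0, 0],
    [0, 0, 0],
    [0, 0, 0],
  ],
  angular=[
    [0, 0, 0],
    [0, 0, 0],
    [0, 0, 0],
    [0, 0, 0],
    [0, 0, 0],
    [0, 0, 0],
    [0, 0, 0],
    [0, 0, 0],
    [0, 0, 0],
    [0, 0, 0],
  ],
  claw=[0, 0, 0, 0, 0, 0, 0, 0, 0, 0],
  force=35,
)

```text
clock: 4.15
position: [0.4921, 0.1924, 0.1067]
ee_rot: [0.354, -3.122, -0.0]
force: [0.8, 0.7, 0.0]
width: 0.181
gripper_force: 0.0
```

Request:
arm_command(
  dp=[
    [0, 0, -0.4],
    [0, 0, -0.6],
    [0, 0, -0.8],
    [0, 0, -0.8],
    [0, 0, -0.8],
    [0, 0, -0.8],
    [0, 0, -0.8],
    [0, 0, -0.4],
    [0, 0, 0],
    [0, 0, 0],
  ],
  angular=[
    [0, 0, 0],
    [0, 0, 0],
    [0, 0, 0],
    [0, 0, 0],
    [0, 0, 0],
    [0, 0, 0],
    [0, 0, 0],
    [0, 0, 0],
    [0, 0, 0],
    [0, 0, 0],
  ],
  claw=[0, 0, 0, 0, 0, 0, 0, 0, 0, 0],
)

```text
clock: 5.15
position: [0.4918, 0.1923, 0.2413]
ee_rot: [0.355, -3.121, 0.0]
force: [-0.4, -0.1, -0.2]
width: 0.125
gripper_force: 35.0
```

```bash
python3 - <<'E'
from h import *
plan([.4963,-.147,.25],90)
d=grab('scene');C=cloud(d)
s=arm.observe()['position'];V,U=np.mgrid[:480,:640]
m=(np.hypot(C[...,0]-s[0],C[...,1]-s[1])<.03)&(C[...,2]<s[2]-.006)&(C[...,2]>.08)
print(m.sum());P=C[m]
for a in np.arange(.08,s[2],.01):
    k=abs(P[:,2]-a)<.005
    if k.any():print(a.round(3),k.sum(),P[k].mean(0).round(4))
cv2.imwrite('pics/c3.png',cv2.resize(d['frame'][150:310,140:340],None,fx=3,fy=3)[:,:,::-1])
E
```

```text
t 5.15 pos [0.4918 0.1923 0.2413] y deg 103.0 tilt [-0.0004 -0.0002] F [-0.4 -0.1 -0.2] w 11.5 J [-0.59  0.26  0.15  1.8  -0.04  1.09  1.37]
dp [  2.87 -13.27  -0.35]
turn [-0.   -0.    1.51] dp after turn [ -0.18 -13.57  -0.35]
236
0.14 8 [0.4893 0.1927 0.1422]
0.15 27 [0.4886 0.1939 0.1499]
0.16 26 [0.4886 0.1933 0.1608]
0.17 21 [0.489  0.1936 0.1703]
0.18 27 [0.4884 0.1932 0.1799]
0.19 26 [0.4887 0.1933 0.19  ]
0.2 27 [0.488  0.1939 0.2005]
0.21 25 [0.4889 0.1936 0.21  ]
0.22 26 [0.4881 0.193  0.2198]
0.23 23 [0.4877 0.1942 0.2295]
```

View pics/c3.png

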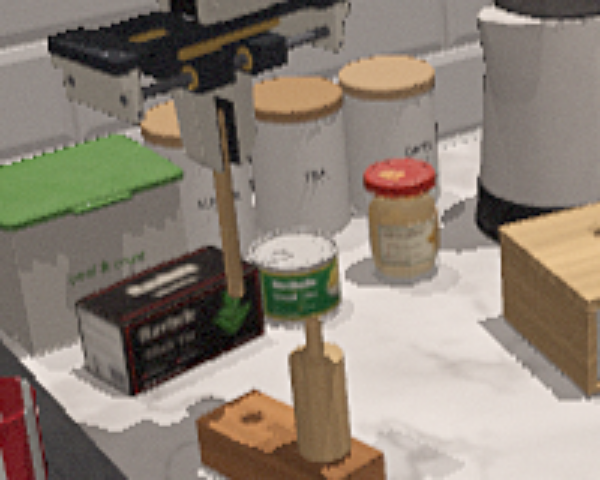

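Dowel is held vertical (crop 232,240), with its tip at (234,298). Bore empty at (252,415), and the pin is undisturbed. Carrying it to the hole.

Request:
arm_command(
  dp=[
    [0, 0, 0],
    [0, 0, 0],
    [-0.02, -0.97, 0],
    [-0.02, -0.97, 0],
    [-0.02, -0.97, 0],
    [-0.02, -0.97, 0],
    [-0.02, -0.97, 0],
    [-0.02, -0.97, 0],
    [-0.02, -0.97, 0],
    [-0.02, -0.97, 0],
  ],
  angular=[
    [0, 0, 0.75],
    [0, 0, 0.75],
    [0, 0, 0],
    [0, 0, 0],
    [0, 0, 0],
    [0, 0, 0],
    [0, 0, 0],
    [0, 0, 0],
    [0, 0, 0],
    [0, 0, 0],
  ],
  claw=[0, 0, 0, 0, 0, 0, 0, 0, 0, 0],
)

```text
clock: 6.2
position: [0.4956, -0.0026, 0.2407]
ee_rot: [0.002, -3.14, 0.001]
force: [0.8, 0.2, -0.1]
width: 0.123
gripper_force: 35.0
```

Request:
arm_command(
  dp=[
    [0, -0.97, 0],
    [0, -0.97, 0],
    [0, -0.97, 0],
    [0, -0.97, 0],
    [0, -0.97, 0],
    [0, -0.8, 0],
    [0, 0, 0],
    [0, 0, 0],
  ],
  angular=[
    [0, 0, 0],
    [0, 0, 0],
    [0, 0, 0],
    [0, 0, 0],
    [0, 0, 0],
    [0, 0, 0],
    [0, 0, 0],
    [0, 0, 0],
  ],
  claw=[0, 0, 0, 0, 0, 0, 0, 0],
)

```text
clock: 7.0
position: [0.496, -0.1426, 0.2408]
ee_rot: [0.0, -3.14, -0.001]
force: [1.4, 0.9, 0.1]
width: 0.121
gripper_force: 35.0
```

```bash
python3 - <<'E'
from h import *
plan([.4963,-.147,.2],90)
d=grab('scene');C=cloud(d)
s=arm.observe()['position']
m=(np.hypot(C[...,0]-s[0],C[...,1]-s[1])<.02)&(C[...,2]<s[2]-.006)&(C[...,2]>.1)
P=C[m];print(m.sum(),P.mean(0).round(4),'lowest',np.sort(P[:,2])[:8].round(4))
lo=P[:,2]<.175;print(P[lo].mean(0).round(4),P[~lo].mean(0).round(4))
v,u=np.nonzero(m);print(u.min(),u.max(),v.min(),v.max())
cv2.imwrite('pics/c4.png',cv2.resize(d['frame'][130:290,270:430],None,fx=3.5,fy=3.5)[:,:,::-1])
E
```

```text
t 7.0 pos [ 0.496  -0.1426  0.2408] y deg 90.0 tilt [-0.0017  0.0004] F [1.4 0.9 0.1] w 11.2 J [-0.12  0.25  0.38  1.84 -0.1   1.08  1.86]
dp [-0.02 -0.18  1.63]
turn [ 0.   -0.01  0.  ] dp after turn [-0.01 -0.18  1.63]
148 [ 0.493  -0.1404  0.1893] lowest [0.1407 0.1417 0.1428 0.1432 0.1434 0.1436 0.1444 0.1454]
[ 0.4927 -0.1403  0.1579] [ 0.4931 -0.1404  0.2058]
339 343 171 208
```

View pics/c4.png

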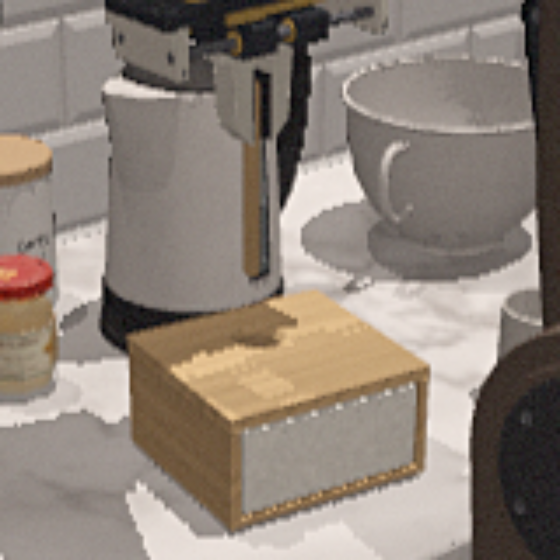

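The dowel (crop 255,210) hangs vertical above the hole (crop ~255,335), with its tip at about z 0.142. I'll shift 4 mm in y and descend to just above the pad.

Request:
arm_command(
  dp=[
    [-0.01, -0.18, 0],
    [0, 0, 0],
    [0, 0, 0.4],
    [0, 0, 0.4],
    [0, 0, 0.4],
    [0, 0, 0.4],
    [0, 0, 0.4],
    [0, 0, 0.4],
    [0, 0, 0.4],
    [0, 0, 0.2],
  ],
  angular=[
    [0, 0, 0],
    [0, 0, 0],
    [0, 0, 0],
    [0, 0, 0],
    [0, 0, 0],
    [0, 0, 0],
    [0, 0, 0],
    [0, 0, 0],
    [0, 0, 0],
    [0, 0, 0],
  ],
  claw=[0, 0, 0, 0, 0, 0, 0, 0, 0, 0],
)

```text
clock: 8.05
position: [0.4963, -0.1472, 0.1655]
ee_rot: [0.002, -3.14, -0.0]
force: [-0.1, 0.8, -0.3]
width: 0.121
gripper_force: 35.0
```

```bash
python3 - <<'E'
from h import *
plan([.4963,-.147,.1435],90)
E
```

```text
t 8.05 pos [ 0.4963 -0.1472  0.1655] y deg 90.1 tilt [-0.0012  0.0002] F [-0.1  0.8 -0.3] w 11.1 J [-0.09  0.33  0.36  1.93 -0.15  0.9   1.91]
dp [-0.    0.01  0.88]
turn [ 0.   -0.01  0.01] dp after turn [0.   0.01 0.88]
```

Request:
arm_command(
  dp=[
    [0, 0, 0.15],
    [0, 0, 0.15],
    [0, 0, 0.15],
    [0, 0, 0.15],
    [0, 0, 0.15],
    [0, 0, 0.13],
    [0, 0, 0],
    [0, 0, 0],
  ],
  angular=[
    [0, 0, 0],
    [0, 0, 0],
    [0, 0, 0],
    [0, 0, 0],
    [0, 0, 0],
    [0, 0, 0],
    [0, 0, 0],
    [0, 0, 0],
  ],
  claw=[0, 0, 0, 0, 0, 0, 0, 0],
)

```text
clock: 8.85
position: [0.4971, -0.1474, 0.1449]
ee_rot: [-0.002, 3.141, -0.0]
force: [-0.8, 0.2, 6.1]
width: 0.118
gripper_force: 35.0
```

```bash
python3 - <<'E'
from h import *
plan([.4963,-.147,.1435],90)
d=grab('scene')
cv2.imwrite('pics/c5.png',cv2.resize(d['frame'][150:310,270:430],None,fx=3,fy=3)[:,:,::-1])
E
```

```text
t 8.85 pos [ 0.4971 -0.1474  0.1449] y deg 90.1 tilt [ 0.0008 -0.0001] F [-0.8  0.2  6.1] w 10.8 J [-0.08  0.36  0.35  1.95 -0.16  0.85  1.92]
dp [0.03 0.02 0.06]
turn [-0.    0.01  0.01] dp after turn [0.03 0.02 0.06]
```

View pics/c5.png

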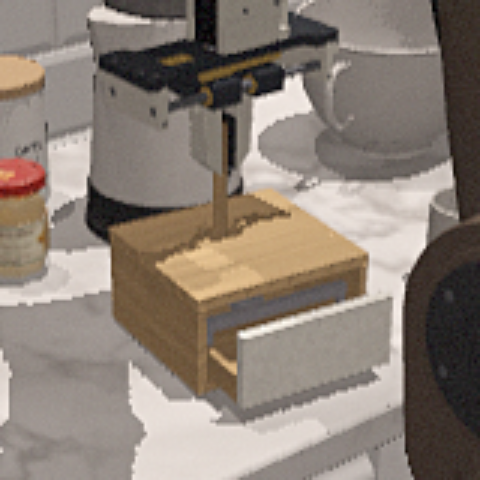

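The drawer has sprung open: its front at crop (315,350) now stands well clear of the box. Withdrawing straight up.

Request:
arm_command(
  dp=[
    [0, 0, -0.2],
    [0, 0, -0.4],
    [0, 0, -0.5],
    [0, 0, -0.5],
    [0, 0, -0.5],
    [0, 0, -0.5],
    [0, 0, -0.5],
    [0, 0, -0.5],
    [0, 0, -0.5],
    [0, 0, -0.2],
  ],
  angular=[
    [0, 0, 0],
    [0, 0, 0],
    [0, 0, 0],
    [0, 0, 0],
    [0, 0, 0],
    [0, 0, 0],
    [0, 0, 0],
    [0, 0, 0],
    [0, 0, 0],
    [0, 0, 0],
  ],
  claw=[0, 0, 0, 0, 0, 0, 0, 0, 0, 0],
)

```text
clock: 9.9
position: [0.4973, -0.1475, 0.2538]
ee_rot: [-0.002, 3.14, -0.0]
force: [-0.7, -0.3, -1.0]
width: 0.122
gripper_force: 35.0
```

```bash
python3 - <<'E'
from h import *
plan([.4203,-.364,.25],70)
d=grab('top');C=cloud(d)
P=C[225:270,425:480].reshape(-1,3);P=P[abs(P[:,2]-.081)<.006];print(cv2.minEnclosingCircle(P[:,:2].astype(np.float32)*1000),len(P))
d=grab('scene');C=cloud(d);s=arm.observe()['position']
m=(np.hypot(C[...,0]-s[0],C[...,1]-s[1])<.02)&(C[...,2]<s[2]-.006)&(C[...,2]>.1)
P=C[m];print(P.mean(0).round(4),'lowest',np.sort(P[:,2])[:8].round(4))
E
```

```text
t 9.9 pos [ 0.4973 -0.1475  0.2538] y deg 90.1 tilt [ 0.0017 -0.0002] F [-0.7 -0.3 -1. ] w 11.2 J [-0.12  0.24  0.38  1.82 -0.1   1.11  1.87]
dp [ 3.09 -8.66  0.15]
turn [0.   0.01 2.33] dp after turn [-0.07 -9.19  0.15]
((420.5313720703125, -363.78131103515625), 34.578609466552734) 170
[ 0.4944 -0.1463  0.2013] lowest [0.1533 0.1547 0.1555 0.1562 0.1564 0.1568 0.1576 0.1582]
```

Request:
arm_command(
  dp=[
    [0.31, -0.87, 0],
    [0.31, -0.87, 0],
    [0.31, -0.87, 0],
    [0.31, -0.87, 0],
    [0.31, -0.87, 0],
    [0.31, -0.87, 0],
    [0.31, -0.87, 0],
    [0.31, -0.87, 0],
    [0.31, -0.87, 0],
    [0.31, -0.87, 0],
  ],
  angular=[
    [0, 0, 0],
    [0, 0, 0],
    [0, 0, 0],
    [0, 0, 0],
    [0, 0, 0],
    [0, 0, 0],
    [0, 0, 0],
    [0, 0, 0],
    [0, 0, 0],
    [0, 0, 0],
  ],
  claw=[0, 0, 0, 0, 0, 0, 0, 0, 0, 0],
)

```text
clock: 11.0
position: [0.4188, -0.3655, 0.2515]
ee_rot: [0.002, -3.141, -0.001]
force: [0.1, 0.4, -0.3]
width: 0.12
gripper_force: 35.0
```

Request:
arm_command(
  dp=[
    [0, 0, 0],
    [0, 0, 0],
    [0, 0, 0],
    [0, 0, 0],
    [0, 0, 0],
  ],
  angular=[
    [0, 0, 0.78],
    [0, 0, 0.78],
    [0, 0, 0.78],
    [0, 0, 0],
    [0, 0, 0],
  ],
  claw=[0, 0, 0, 0, 0],
)

```text
clock: 11.5
position: [0.4194, -0.3646, 0.2517]
ee_rot: [-0.541, -3.094, -0.0]
force: [0.3, 1.1, 0.3]
width: 0.123
gripper_force: 35.0
```

```bash
python3 - <<'E'
from h import *
plan([.4205,-.364,.111],70)
E
```

```text
t 11.5 pos [ 0.4194 -0.3646  0.2517] y deg 70.2 tilt [-0.0008  0.0003] F [0.3 1.1 0.3] w 11.3 J [ 0.2   0.32  0.56  1.74 -0.19  1.13  2.04]
dp [-0.04  0.04  5.63]
turn [ 0.   -0.01  0.02] dp after turn [-0.03  0.04  5.63]
```

Request:
arm_command(
  dp=[
    [-0.04, 0.04, 0.4],
    [0, 0, 0.7],
    [0, 0, 0.7],
    [0, 0, 0.7],
    [0, 0, 0.7],
    [0, 0, 0.7],
    [0, 0, 0.7],
    [0, 0, 0.6],
    [0, 0, 0.4],
    [0, 0, 0],
  ],
  angular=[
    [0, 0, 0],
    [0, 0, 0],
    [0, 0, 0],
    [0, 0, 0],
    [0, 0, 0],
    [0, 0, 0],
    [0, 0, 0],
    [0, 0, 0],
    [0, 0, 0],
    [0, 0, 0],
  ],
  claw=[0, 0, 0, 0, 0, 0, 0, 0, 0, 0],
)

```text
clock: 12.5
position: [0.42, -0.3635, 0.1106]
ee_rot: [-0.545, -3.091, -0.002]
force: [0.1, -0.1, -0.6]
width: 0.122
gripper_force: 35.0
```

```bash
python3 - <<'E'
from h import *
plan([.4205,-.364,.108],70)
d=grab('top');C=cloud(d)
P=C[225:270,425:480].reshape(-1,3);P=P[abs(P[:,2]-.081)<.006];print(len(P),P.mean(0))
d=grab('scene');cv2.imwrite('pics/c6.png',d['frame'][:,:,::-1])
E
```

```text
t 12.5 pos [ 0.42   -0.3635  0.1106] y deg 70.0 tilt [-0.0023  0.0016] F [ 0.1 -0.1 -0.6] w 11.2 J [ 0.26  0.48  0.49  1.91 -0.3   0.83  2.14]
dp [-0.03 -0.01  0.1 ]
turn [ 0.   -0.02  0.  ] dp after turn [-0.03 -0.01  0.1 ]
0 [nan nan nan]<stdin>:4: RuntimeWarning: Mean of empty slice.
  ret = um.true_divide(
```

View pics/c6.png

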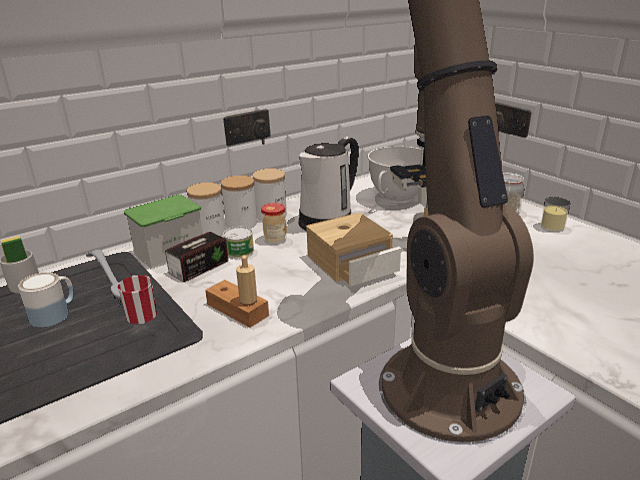

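The arm hides the pot here. The force is about zero and the position matches the target, and the drawer (375,265) is still open. I'll lower 3 mm more, release, and lift.

Request:
arm_command(
  dp=[
    [0, 0, 0.12],
    [0, 0, 0],
    [0, 0, 0],
    [0, 0, 0],
    [0, 0, 0],
    [0, 0, 0],
    [0, 0, 0],
    [0, 0, 0],
    [0, 0, 0],
    [0, 0, 0],
  ],
  angular=[
    [0, 0, 0],
    [0, 0, 0],
    [0, 0, 0],
    [0, 0, 0],
    [0, 0, 0],
    [0, 0, 0],
    [0, 0, 0],
    [0, 0, 0],
    [0, 0, 0],
    [0, 0, 0],
  ],
  claw=[0, 0, 0.3, 0.6, 1, 1, 1, 1, 1, 1],
)

```text
clock: 13.6
position: [0.4208, -0.3643, 0.1092]
ee_rot: [0.547, 3.094, 0.0]
force: [-0.2, -0.1, 0.6]
width: 0.771
gripper_force: 0.0
```

Request:
arm_command(
  dp=[
    [0, 0, 0],
    [0, 0, 0],
    [0, 0, -0.3],
    [0, 0, -0.5],
    [0, 0, -0.8],
    [0, 0, -0.8],
    [0, 0, -0.8],
    [0, 0, -0.8],
    [0, 0, -0.8],
    [0, 0, -0.8],
  ],
  angular=[
    [0, 0, 0],
    [0, 0, 0],
    [0, 0, 0],
    [0, 0, 0],
    [0, 0, 0],
    [0, 0, 0],
    [0, 0, 0],
    [0, 0, 0],
    [0, 0, 0],
    [0, 0, 0],
  ],
  claw=[1, 1, 1, 1, 1, 1, 1, 1, 1, 1],
)

```text
clock: 14.6
position: [0.4206, -0.3645, 0.2513]
ee_rot: [0.547, 3.093, -0.001]
force: [0.4, 1.0, -0.9]
width: 1.002
gripper_force: 0.0
```

Request:
arm_command(
  dp=[
    [0, 0.9, 0],
    [0, 0.9, 0],
    [0, 0.9, 0],
    [0, 0.9, 0],
    [0, 0.9, 0],
    [0, 0.9, 0],
    [0, 0.9, 0],
    [0, 0.9, 0],
    [0, 0, 0],
    [0, 0, 0],
  ],
  angular=[
    [0, 0, 0],
    [0, 0, 0],
    [0, 0, 0],
    [0, 0, 0],
    [0, 0, 0],
    [0, 0, 0],
    [0, 0, 0],
    [0, 0, 0],
    [0, 0, 0],
    [0, 0, 0],
  ],
  claw=[1, 1, 1, 1, 1, 1, 1, 1, 1, 1],
)

```text
clock: 15.6
position: [0.4826, -0.1953, 0.2501]
ee_rot: [0.545, 3.093, -0.0]
force: [0.1, -0.4, -0.2]
width: 1.0
gripper_force: 0.0
```

```bash
python3 - <<'E'
from h import *
plan([.4205,-.364,.108])
d=grab('top','top7.png')
E
```

```text
t 15.6 pos [ 0.4826 -0.1953  0.2501] y deg 70.0 tilt [ 0.0009 -0.0004] F [ 0.1 -0.4 -0.2] w 92.0 J [-0.12  0.25  0.5   1.82 -0.13  1.1   1.65]
dp [ 0.03 -7.19  5.68]
```

View pics/top7.png

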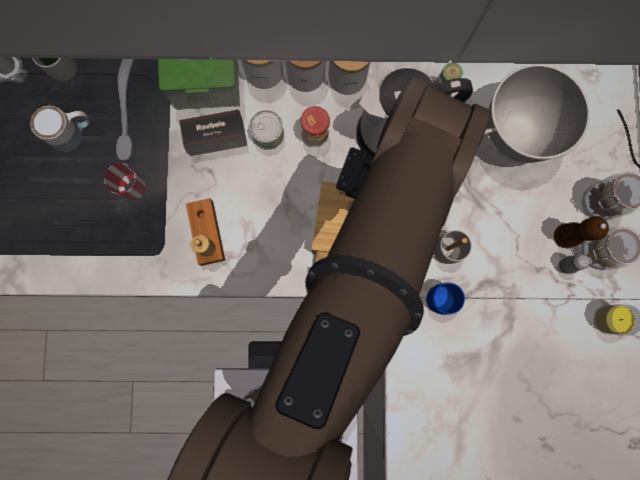

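The dowel leans in the upright grey pot at (458,243). The gripper is clear of everything, and the drawer was open in the last view and is held by its spring.

```bash
python3 -c "
from cell import arm
print(arm.sign_off())"
```

```text
the job is handed in; nothing more can be done
None
```

I pushed the dowel through the hole, the drawer sprang open, and the dowel now leans in the upright grey pot with the gripper clear; I handed the job in after about 16 s on the robot's clock.

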